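# Find the stamped carton and push it into the dispatch lane

### The job

Two plain cartons stand either side of the taped dispatch lane, and one of them has a round stamp on its underside. With the fingertips, tip both cartons over onto the side facing the robot so that their undersides show, and only then push the stamped one, still lying on its side, into the lane until it lies wholly between the two tape lines and about square with them; leave the other lying outside the lane. Push only: do not lift or carry either carton, and leave the other things on the table where they are.

Things in the scene. Friction and masses are not known exactly. Their poses are not given: they have to be found in the camera images.
- carton_1: one of two alike shut cardboard cartons, 85 (x) x 100 (y) x 150 mm tall (z), 0.25 to 0.5 kg, balanced at its middle, standing upright; origin at the centre of its underside, z to its top. Pushed within 25 mm of the top of a 100 mm wide face (its x faces) it tips about its bottom edge and falls by itself once leaned about 30 degrees; pushed lower it may slide. Lying, it slides
- carton_2: one of two alike shut cardboard cartons, 85 (x) x 100 (y) x 150 mm tall (z), 0.25 to 0.5 kg, balanced at its middle, standing upright; origin at the centre of its underside, z to its top. Pushed within 25 mm of the top of a 100 mm wide face (its x faces) it tips about its bottom edge and falls by itself once leaned about 30 degrees; pushed lower it may slide. Lying, it slides
- carton_1_mid (a point): middle of the carton carton_1, 75 mm above its underside along its z
- carton_2_mid (a point): middle of the carton carton_2, 75 mm above its underside along its z
- carton_1_front (a point): centre of the 100 x 150 mm face of carton_1 that faces the robot at the start (its -x face); this face must be down on the table once tipped
- carton_2_front (a point): centre of the 100 x 150 mm face of carton_2 that faces the robot at the start (its -x face); this face must be down on the table once tipped
- stamp (a point): the stamp, a black ink ring 75 mm across with a cross in it, at the centre of the stamped carton's underside (that carton's origin); the other carton's underside is plain. In pictures it shows only when the carton is tipped
- lane: dispatch lane: two straight flat black-and-white tape strips on the table, no height to speak of, each 420 mm long and 18 mm wide, 160 mm apart between their inner edges. Origin in the middle of the lane on the table; x runs along the strips (away from the robot, within 0.1 rad), y across them
- mug: white mug, 85 mm tall, 76 mm across, handle on one side; origin at the centre of its underside. Not part of the job: leave it alone
- tape_roll: cardboard-brown tape roll lying flat, 90 mm across, 45 mm tall, 70 mm hole; origin at the centre of its underside. Not part of the job: leave it alone
- jar: white jar with a black cap, 90 mm tall, 60 mm across; origin at the centre of its underside. Not part of the job: leave it alone
- screwdriver: screwdriver lying on the table; origin near its middle, x along it to the tip. Not part of the job: leave it alone
- parts_tray: grey open parts tray, 100 x 100 x 45 mm; origin at the centre of its underside. Not part of the job: leave it alone
- samples: pile of four square panel samples, 80 x 80 mm, 32 mm tall in all; origin at the centre of its underside. Not part of the job: leave it alone
There are look-alikes about, which are no part of the job. Leave any turquoise look-alike of the carton_2 alone.

How it is judged (in metres and radians):
On the way, in this order (a step that is already met when the one before it is completed fails the run):
1. both cartons lie tipped over on the side facing the robot, undersides showing, at rest, and neither is in the lane yet (angle between carton_1's own z axis and vertical between 1.4 and 1.74 rad and angle between carton_2's own z axis and vertical between 1.4 and 1.74 rad and height (world z) of each of carton_1_front, carton_2_front below 0.015 m and linear speed of each of carton_1, carton_2 below 0.03 m/s and angular speed of each of carton_1, carton_2 below 0.15 rad/s and (y of carton_1_mid in the frame of lane above 0.115 m or y of carton_1_mid in the frame of lane below -0.115 m) and (y of carton_2_mid in the frame of lane above 0.115 m or y of carton_2_mid in the frame of lane below -0.115 m)), for 0.3 s.
2. the stamped carton lies in the lane (y of carton_1_mid in the frame of lane between -0.035 and 0.035 m and x of carton_1_mid in the frame of lane between -0.14 and 0.14 m and angle between the z axis of carton_1 and the x axis of lane, either way round below 0.3 rad and angle between carton_1's own z axis and vertical between 1.4 and 1.74 rad), for 0.2 s.
At the end, for the whole second after the job is handed in: stamped carton (carton_1) lies still on its side, its middle within 35 mm of the lane's centre line and 140 mm of its middle along it, its length within 0.3 rad of the lane; the other lies still on its side, its middle over 115 mm from the centre line (all of step 2 and angle between carton_2's own z axis and vertical between 1.4 and 1.74 rad and linear speed of each of carton_1, carton_2 below 0.03 m/s and angular speed of each of carton_1, carton_2 below 0.15 rad/s and (y of carton_2_mid in the frame of lane above 0.115 m or y of carton_2_mid in the frame of lane below -0.115 m)); the robot touches nothing.
It fails at once if a carton is lifted off the table (middle above 120 mm) (height (world z) of any of carton_1_mid, carton_2_mid above 0.12 m).
It fails at once if the plain carton is pushed into the lane (not (y of carton_2_mid in the frame of lane above 0.09 m or y of carton_2_mid in the frame of lane below -0.09 m)).
It fails at once if another thing on the table is shifted more than 30 mm or knocked over (distance of any of mug, tape_roll, jar, screwdriver, parts_tray, samples from where it was at the start of the episode above 0.03 m or angle between any of mug, tape_roll, jar, parts_tray, samples's own z axis and vertical above 0.5 rad).
It also fails if it takes over 70 s, if anything falls off the work surface, if the arm or the gripper's body presses on something with over 40 N, if the wrist force passes 120 N, or if a joint passes its speed limit or range.

### The arm

A 6-joint arm with a two-finger parallel gripper is mounted at the origin on the work surface. World frame = base frame: x ahead of the robot, y to its left, z up, the work surface at z = 0. Lengths are in mm, angles in rad, forces in N, time in s.
With the tool pointing down it reaches from about 275 to 975 mm from the base axis. Payload 8.4 kg.
Tool frame: the origin (TCP) lies between the finger pads; the fingertips stand 11 mm ahead of it and the grasp point (between the pads) lies 8 mm behind it; x points along the fingers, z is the direction in which the jaws open and shut, and the axes are right-handed (so a half turn about x gives the same grasp; the last joint's range is limited). The gripper opens to 92 mm and grips with 3 to 60 N. Pads are 20 mm wide; open, the fingers measure 128 mm over their backs; the gripper's body (75 mm by 189 mm) begins 69 mm behind the grasp point.
Start: joints at [1.26, 0.353, 1.633, -0, 1.155, -0.002], TCP at [189.946, 595.439, 194.683] pointing down, gripper open.
Joint ranges: [-2.63, 2.63], [-0.92, 2.1], [0.06, 2.66], [-1.3, 4.44], [0, 2.69], [-3.02, 3.02]. Speed limits (rad/s): [2.22, 2.22, 2.79, 3.14, 3.14, 3.14].

### API

Orientations are given as a rotation vector (axis times angle).
In Python, from plant import bot, vision gives the robot as it stands.
- The arm moves only by the tool send_rows, never from a script. Its argument "commands" is a list of rows, each a list of 7 numbers: the shift along the tool's x, y, z in units of 30 mm (1.0 is 30 mm), then the turn, a rotation vector about the tool's x, y, z in units of 5 degrees (1.0 is 5 degrees), then the closure, from -1 (fully open) to 1 (shut), so that 0 is half open. A call has exactly 10 rows; each row shifts and turns the pose as measured when the row begins, along the tool's axes as they then stand; what a row does not reach is not made up. A row lasts 1/10 s, in which the tool goes at most 50 mm and 8.59 degrees, less where a joint would pass 70% of its speed; a pose out of reach is approached as far as the arm can. A call is refused whole if a number of a shift passes 1 or a number of a turn 1, either way. A call with a gripper value outside its range is refused whole. The fingers move at their own pace and stop on an object; the grip force is fixed at half the most. Time passes only in rows, so rows that do not move let the fingers close, or fill a call up. It gives the time, the measured TCP pose, the force and the opening at its end, in the units of the state.
- bot.get_obs(): the state, without advancing time (a new reading comes with each control period).
- vision.grab_frame(name): name is "scene" or "top" or "wrist"; returns the picture (400x640x3 uint8, red, green, blue); there is no depth.
- vision.calibration(name): a dict with "mtx" (3x3 intrinsics, pixels), "k1" (the pictures are not rectified: a ray, as slopes to the right and down, at radius r is drawn at 1 + k1 r^2 times it, then the intrinsics apply), "R" (3x3) and "t" (3): a world point X has camera coordinates R X + t; the wrist camera has in their place "tool_from_camera" (4x4, takes a point from camera to tool coordinates, whose origin is the TCP and whose axes are the tool frame's). Camera axes: x right, y down, z forward; pixel columns grow to the right and rows downward; lengths in mm; the calibration is good to about 2 mm. A picture is of the moment at which its call begins: read the wrist's pose just before it. calibration takes no time and is no camera call.
- bot.hand_in(): hands the job in, once; it reports no verdict.
The state is a dict: "clock": time; "q": joint angles; "qd": joint speeds; "joint_torque": joint torques, N m; "position": TCP position; "tool_rot": TCP orientation; "contact_force": force on the tool from outside, world axes, zero at the start; "torque": the same for the moment, N m; "width": finger opening in mm.
Only numpy, scipy, OpenCV 4.12 (cv2) and the standard library are available. Lean on these libraries where they do the work, as an engineer would, in place of code of your own. Each camera call takes 0.05 s, during which the arm holds its last target.

## Working session

There is one attempt and no reset: what is moved stays moved. The work goes in short steps, Python scripts to look and compute and a tool call to move; the robot and the scene stay as the last step left them, time stands still between calls to the robot, and variables do not carry over. Pictures are saved under pics/ and viewed, and the job is handed in when it is done.

Besides the shell and the picture viewer there is one more tool, called as name(argument=value, ...), one argument or row to a line, values as JSON. send_rows: Moves the arm, as the interface text tells. Its arguments: {"type":"object","properties":{"commands":{"type":"array","items":{"type":"array","items":{"type":"number"}}}},"required":["commands"]}

```bash
ls; mkdir -p pics; python3 - <<'E'
from plant import bot, vision
import cv2,numpy as np
print(bot.get_obs())
for n in ("scene","top"):
    im=vision.grab_frame(n); cv2.imwrite(f"pics/{n}0.png",im[:,:,::-1])
    c=vision.calibration(n); print(n,c, -np.array(c["R"]).T@np.array(c["t"]))
print(vision.calibration("wrist"))
E
```

```text
pics
{'clock': 0.0, 'q': array([ 1.25962044e+00,  3.53614899e-01,  1.63413665e+00,  1.22224113e-06,
        1.15517528e+00, -2.41229073e-03]), 'qd': array([-1.54422841e-03, -4.61504806e-04, -1.00795250e-03, -5.57840480e-04,
        9.94142284e-04, -5.70356373e-05]), 'joint_torque': array([-2.04118551e-03, -5.93852663e+01, -3.34209931e+01,  6.96418458e-02,
        2.35636462e-02, -1.49291068e-04]), 'position': array([189.77452594, 594.95039659, 193.98339033]), 'tool_rot': array([-0.97960897,  1.34070169,  0.97830868]), 'contact_force': array([-0.60546636,  0.79651544, -0.77089411]), 'torque': array([-0.01557601,  0.0209206 , -0.05373742]), 'width': 91.94660686846689}
scene {'mtx': array([[408.67914897,   0.        , 324.14693793],
       [  0.        , 408.67914897, 198.79880086],
       [  0.        ,   0.        ,   1.        ]]), 'k1': -0.03037978475439058, 'R': array([[ 0.83105351,  0.55616893,  0.00511766],
       [ 0.34016531, -0.50096805, -0.79581315],
       [-0.44004276,  0.66310416, -0.60552063]]), 't': array([-423.51901683, -158.93200649, 1534.6199375 ])} [1081.3285178  -86
[... 328 characters left out ...]
  [ 0.17817266,  0.0133839 , -0.98390822]]), 't': array([ -24.6884644 ,  540.05890963, 1285.82836155])} [ 302.34912627  -42.50488701 1361.03124944]
{'mtx': array([[360.18276402,   0.        , 318.03638252],
       [  0.        , 360.18276402, 196.09832987],
       [  0.        ,   0.        ,   1.        ]]), 'k1': -0.06988162518109513, 'tool_from_camera': array([[ 8.90090884e-04, -2.82620003e-01,  9.59231537e-01,
        -1.90368671e+02],
       [ 5.55881932e-04, -9.59231629e-01, -2.82620546e-01,
         8.16303567e+01],
       [ 9.99999449e-01,  7.84777452e-04, -6.96699975e-04,
         4.95690602e-01],
       [ 0.00000000e+00,  0.00000000e+00,  0.00000000e+00,
         1.00000000e+00]])}
```

View pics/scene0.png

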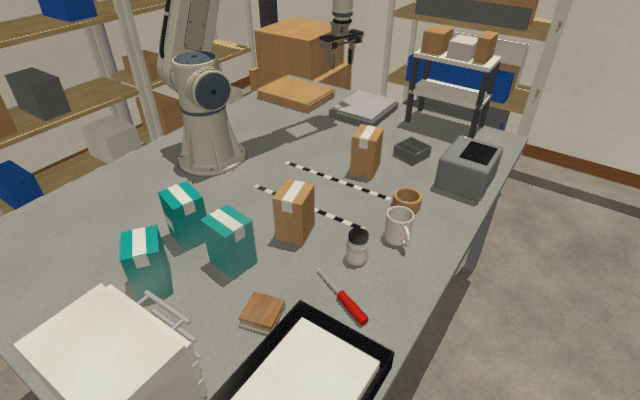

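View pics/top0.png

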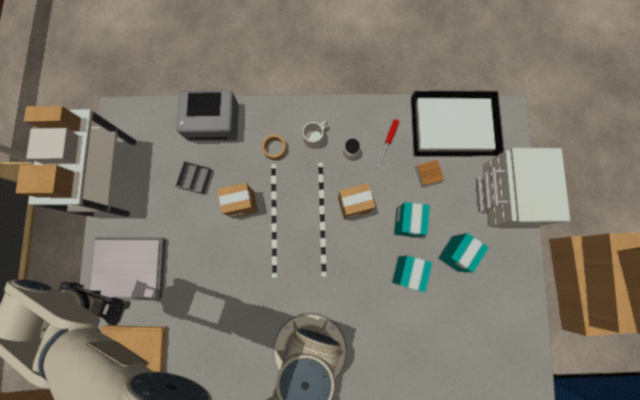

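Scene picture: two brown cartons at (294,212) and (367,152), three turquoise look-alikes at (185,212), (230,238) and (147,265), and the lane tapes between the brown pair. In the top picture the brown cartons are at (357,200) and (237,199), the turquoise ones at (412,219), (466,253) and (412,273), and the brown items that are not cartons are the samples at (429,173) and the tape roll at (274,147). The jar at (352,148) stands behind the right carton.

```bash
cat > h.py <<'E'
import numpy as np, cv2
from plant import bot, vision
from scipy.spatial.transform import Rotation as Rn
def cal(n):
    c=vision.calibration(n)
    if n=="wrist":
        o=bot.get_obs(); T=np.eye(4); T[:3,:3]=Rn.from_rotvec(o["tool_rot"]).as_matrix(); T[:3,3]=o["position"]
        W=T@c["tool_from_camera"]; R=W[:3,:3].T; t=-R@W[:3,3]
    else: R,t=np.array(c["R"]),np.array(c["t"])
    return c["mtx"],c["k1"],R,t
def ray(C,px):
    K,k1,R,t=C; px=np.atleast_2d(np.array(px,float))
    d=np.stack([(px[:,0]-K[0,2])/K[0,0],(px[:,1]-K[1,2])/K[1,1]],1)
    u=d.copy()
    for _ in range(20): u=d/(1+k1*(u**2).sum(1,keepdims=True))
    v=np.c_[u,np.ones(len(u))]@R
    return -R.T@t, v
def plane(C,px,z):
    o,v=ray(C,px); return o+v*((z-o[2])/v[:,2:3])
def proj(C,X):
    K,k1,R,t=C; X=np.atleast_2d(X)@R.T+t; u=X[:,:2]/X[:,2:3]; u=u*(1+k1*(u**2).sum(1,keepdims=True))
    return u*[K[0,0],K[1,1]]+K[:2,2]
E
python3 - <<'E'
import cv2
im=cv2.imread("pics/top0.png")
cv2.imwrite("pics/topcrop0.png",cv2.resize(im[100:290,170:450],None,fx=2.8,fy=2.8,interpolation=cv2.INTER_CUBIC))
im=cv2.imread("pics/scene0.png")
cv2.imwrite("pics/sccrop0.png",cv2.resize(im[110:290,230:450],None,fx=3.3,fy=3.3,interpolation=cv2.INTER_CUBIC))
E
```

```text
(no output)
```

View pics/topcrop0.png

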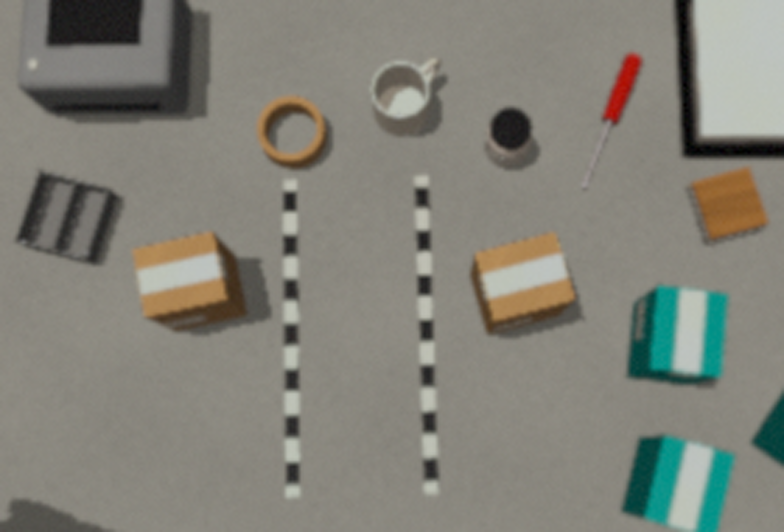

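View pics/sccrop0.png

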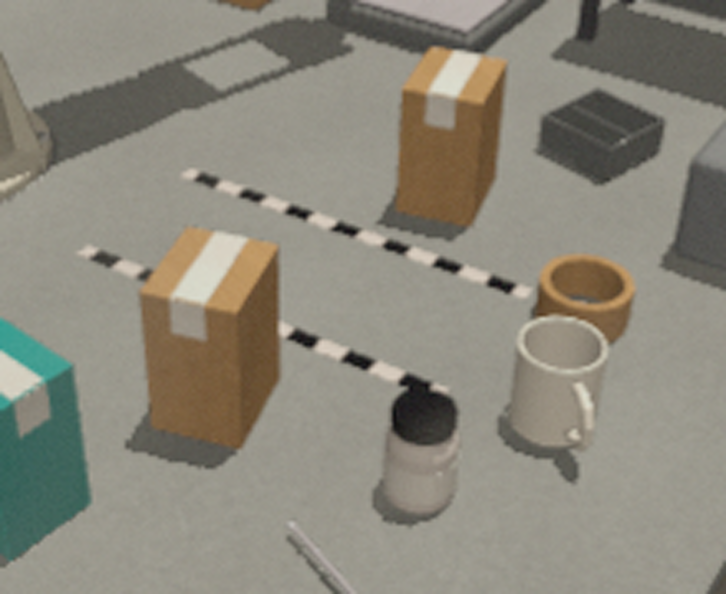

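The crops confirm two brown cartons, white tape over the top running in y: the left one has its top at crop (180,275), the right one at (525,278). Both are turned slightly. The jar is at (510,130). Now measuring.

```bash
python3 - <<'E'
from h import *
C=cal("top")
im=cv2.imread("pics/top0.png"); hsv=cv2.cvtColor(im,cv2.COLOR_BGR2HSV)
f=lambda p:np.array(p)/2.8+[170,100]-0.32
for nm,c in (("L",[(133,250),(213,233),(228,304),(147,319)]),("R",[(473,260),(555,234),(575,297),(490,322)])):
    P=plane(C,f(c),150); print(nm,P[:,:2].round(),"mid",P.mean(0).round(1))
    e=np.linalg.norm(np.roll(P,-1,0)-P,axis=1); print("edges",e.round())
    d=P[1]-P[0]; d2=P[2]-P[3]; print("yaw",[round(float(np.arctan2(q[1],q[0])+np.pi/2),3) for q in (d,d2)])
for nm,c in (("tapeL",[(290,182),(293,496)]),("tapeR",[(421,178),(431,492)])):
    P=plane(C,f(c),0); print(nm,P[:,:2].round(),np.linalg.norm(P[1]-P[0]))
for nm,c,z in (("jar",(511,129),90),("mug",(400,90),85),("mughandle",(435,67),50),("roll",(291,131),45),("tray",(70,215),45),("sdtip",(584,188),5),("turqTL",(657,288),150),("turqTop",(690,333),150),("samples",(730,203),32),("printer",(160,110),0),("printer2",(185,85),100)):
    print(nm,plane(C,f([c]),z)[0].round())
# hsv segmentation of the carton faces
for (x,y) in ((237,190),(357,190),(240,209)): print(hsv[y,x])
S=cal("scene")
g=lambda p:np.array(p)/3.3+[230,110]-.35
print(plane(S,g([(150,430),(240,447),(280,377)]),0).round(), plane(S,g([(140,292),(239,308),(279,247),(190,229)]),150).round())
print(plane(S,g([(397,208),(475,223),(497,182)]),0).round(), plane(S,g([(401,92),(488,103),(506,62),(432,48)]),150).round())
E
```

```text
L [[544. 306.]
 [565. 211.]
 [479. 190.]
 [461. 286.]] mid [512.  248.1 150. ]
edges [98. 88. 97. 86.]
yaw [0.212, 0.185]
R [[ 531.  -99.]
 [ 563. -197.]
 [ 487. -219.]
 [ 457. -119.]] mid [ 509.5 -158.6  150. ]
edges [103.  79. 105.  76.]
yaw [0.31, 0.286]
tapeL [[667. 140.]
 [251. 127.]] 416.10533322728554
tapeR [[672. -37.]
 [257. -50.]] 415.7008815165639
jar [ 712. -152.   90.]
mug [767. -11.  85.]
mughandle [811. -56.  50.]
roll [725. 134.  45.]
tray [612. 422.  45.]
sdtip [ 657. -256.    5.]
turqTL [ 497. -316.  150.]
turqTop [ 444. -353.  150.]
samples [ 629. -443.   32.]
printer [770. 322.   0.]
printer2 [769. 265. 100.]
[ 17 125 174]
[ 17 133 172]
[ 16 142 113]
[[ 488. -222.    0.]
 [ 566. -195.    0.]
 [ 542. -100.    0.]] [[ 490. -220.  150.]
 [ 568. -192.  150.]
 [ 546. -106.  150.]
 [ 468. -126.  150.]]
[[487. 199.   0.]
 [570. 221.   0.]
 [552. 306.   0.]] [[493. 183. 150.]
 [576. 213. 150.]
 [551. 300. 150.]
 [471. 284. 150.]]
```

```bash
cat >> h.py <<'E'
def st():
    o=bot.get_obs(); M=Rn.from_rotvec(o["tool_rot"]).as_matrix()
    print("t",round(o["clock"],2),"p",o["position"].round(1),"F",o["contact_force"].round(1),"w",round(o["width"],1),"q",o["q"].round(2)); print("axes x,y,z cols\n",M.round(3)); return o,M
def plan(target,zyaw):
    """rows needed: shift in tool axes (units) and turn about tool axes to get z axis at yaw zyaw, x down. Rotate in place first."""
    o,M=st(); z=np.array([np.cos(zyaw),np.sin(zyaw),0]); 
    if z@M[:,2]<0: z=-z
    x=np.array([0,0,-1.]); D=np.stack([x,np.cross(z,x),z],1)
    rv=Rn.from_matrix(M.T@D).as_rotvec()
    d=np.array(target)-o["position"]
    print("turn units(5deg)",(np.degrees(rv)/5).round(2),"shift units after turn",(D.T@d/30).round(2),"before turn",(M.T@d/30).round(2))
E
python3 - <<'E'
from h import *
# left carton: yaw .22, jaw along carton y
yaw=.215; c=np.array([515,249]); x=np.array([np.cos(yaw),np.sin(yaw)])
t=c+x*(42.5+45); print(t)
plan([*t,215],yaw+np.pi/2)
E
```

```text
[600.48543449 267.66789998]
t 0.1 p [189.8 595.  194. ] F [0.2 0.2 0.1] w 91.8 q [ 1.26  0.35  1.63 -0.    1.16 -0.  ]
axes x,y,z cols
 [[-0.    -0.953  0.304]
 [-0.001  0.304  0.953]
 [-1.    -0.    -0.001]]
turn units(5deg) [-6.   -0.01 -0.  ] shift units after turn [ -0.7  -11.05 -13.58] before turn [ -0.69 -16.36  -6.24]
```

send_rows(
  commands=[
    [-0.15,0,0,-1,0,0,0],
    [-0.15,0,0,-1,0,0,0],
    [-0.15,-0.5,-0.5,-1,0,0,0],
    [-0.15,-0.8,-0.8,-1,0,0,0],
    [-0.1,-0.8,-0.8,-1,0,0,0],
    [0,-0.8,-0.8,-1,0,0,0],
    [0,-0.9,-0.9,0,0,0,0],
    [0,-0.9,-0.9,0,0,0,0],
    [0,-0.9,-0.9,0,0,0,0],
    [0,-0.9,-0.9,0,0,0,0],
  ],
)

```text
clock: 1.1
position: [410.7, 425.2, 212.2]
tool_rot: [-1.39, 1.091, 1.388]
contact_force: [0.1, 0.6, 0.8]
width: 46.3
```

```bash
python3 - <<'E'
from h import *
plan([600,268,215],.215+np.pi/2)
E
```

```text
t 1.1 p [410.7 425.2 212.2] F [0.1 0.6 0.8] w 46.3 q [ 0.8   0.29  1.68 -0.    1.18 -1.01]
axes x,y,z cols
 [[-0.004 -0.97  -0.242]
 [-0.006 -0.242  0.97 ]
 [-1.     0.006 -0.005]]
turn units(5deg) [ 0.34 -0.06 -0.06] shift units after turn [-0.09 -5.05 -6.47] before turn [-0.09 -4.85 -6.61]
```

send_rows(
  commands=[
    [0,-0.7,-0.7,0.2,0,0,0],
    [0,-0.9,-0.9,0.1,0,0,0],
    [0,-0.9,-0.9,0,0,0,0],
    [0,-0.9,-0.9,0,0,0,0],
    [0,-0.8,-0.9,0,0,0,0],
    [0,-0.5,-0.9,0,0,0,0],
    [0,-0.3,-0.8,0,0,0,0],
    [0,-0.1,-0.4,0,0,0,0],
    [0,0,0,0,0,0,0],
    [0,0,0,0,0,0,0],
  ],
)

```text
clock: 2.1
position: [610.9, 260.4, 208.1]
tool_rot: [-1.365, 1.115, 1.368]
contact_force: [-0.7, -0.1, -0.3]
width: 45.7
```

```bash
python3 - <<'E'
from h import *
plan([600,268,143],.215+np.pi/2)
im=vision.grab_frame("wrist"); cv2.imwrite("pics/w1.png",im[:,:,::-1])
E
```

```text
t 2.1 p [610.9 260.4 208.1] F [-0.7 -0.1 -0.3] w 45.7 q [ 0.4   0.41  1.52 -0.01  1.23 -1.38]
axes x,y,z cols
 [[-0.009 -0.978 -0.211]
 [-0.009 -0.211  0.978]
 [-1.     0.011 -0.007]]
turn units(5deg) [-0.03 -0.08 -0.13] shift units after turn [2.17 0.3  0.32] before turn [2.17 0.28 0.34]
```

View pics/w1.png

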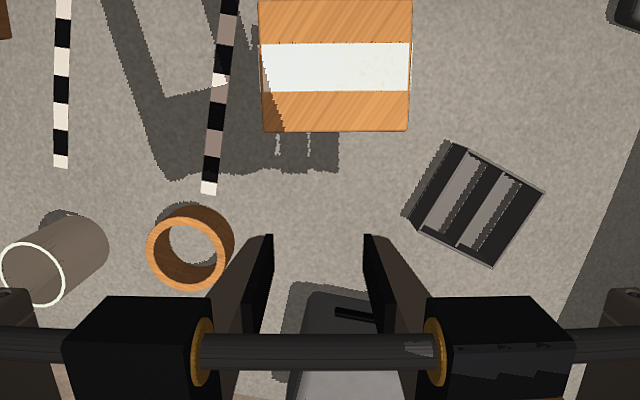

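The wrist picture shows the left carton's top straight ahead, its rear edge from (262,131) to (409,131), level in the image, with the fingers clear at its back.

```bash
python3 - <<'E'
from h import *
P=plane(cal("wrist"),[(262,131),(409,131)],150); print(P, np.linalg.norm(P[0]-P[1]))
o,M=st(); print("tool frame mid offset", M.T@(P.mean(0)-o["position"]))
E
```

```text
[[564.90305433 211.95711193 150.        ]
 [543.29953455 310.70263396 150.        ]] 101.08110698099878
t 2.15 p [610.8 260.6 208.1] F [-0.4 -0.5 -0. ] w 45.8 q [ 0.4   0.41  1.52 -0.01  1.23 -1.38]
axes x,y,z cols
 [[-0.009 -0.977 -0.211]
 [-0.009 -0.211  0.977]
 [-1.     0.011 -0.007]]
tool frame mid offset [58.60454054 54.60063886 13.07683277]
```

send_rows(
  commands=[
    [0.5,0,0.2,0,0,0,0],
    [0.7,0,0.2,0,0,0,0],
    [0.7,0,0.05,0,0,0,0],
    [0.3,0.2,0,0,0,0,0],
    [0,0.3,0,0,0,0,0],
    [0,0.3,0,0,0,0,0],
    [0,0.2,0,0,0,0,0],
    [0,0.1,0,0,0,0,0],
    [0,0,0,0,0,0,0],
    [0,0,0,0,0,0,0],
  ],
)

```text
clock: 3.15
position: [568.2, 273.2, 140.6]
tool_rot: [-1.37, 1.107, 1.372]
contact_force: [0.8, 0.7, -0.2]
width: 45.9
```

```bash
python3 - <<'E'
from h import *
o,M=st(); print("tool frame mid offset", M.T@(np.array([554.1,261.3,150])-o["position"]))
E
```

```text
t 3.15 p [568.2 273.2 140.6] F [ 0.8  0.7 -0.2] w 45.9 q [ 0.45  0.42  1.66 -0.    1.07 -1.34]
axes x,y,z cols
 [[-0.007 -0.976 -0.218]
 [-0.007 -0.218  0.976]
 [-1.     0.008 -0.005]]
tool frame mid offset [-9.26362921 16.38879117 -8.62358658]
```

send_rows(
  commands=[
    [-0.1,0,-0.15,0,0,0,0],
    [0,0.1,-0.1,0,0,0,0],
    [0,0.2,0,0,0,0,0],
    [0,0.25,0,0,0,0,0],
    [0,0.25,0,0,0,0,0],
    [0,0.25,0,0,0,0,0],
    [0,0.25,0,0,0,0,0],
    [0,0.25,0,0,0,0,0],
    [0,0.25,0,0,0,0,0],
    [0,0.25,0,0,0,0,0],
  ],
)

```text
clock: 4.15
position: [505.9, 250.6, 144.8]
tool_rot: [-1.37, 1.107, 1.371]
contact_force: [-0.7, -0.9, -0.4]
width: 46.1
```

```bash
python3 - <<'E'
from h import *
st()
im=vision.grab_frame("scene"); cv2.imwrite("pics/s2.png",im[:,:,::-1])
E
```

```text
t 4.15 p [505.9 250.6 144.8] F [-0.7 -0.9 -0.4] w 46.1 q [ 0.46  0.32  1.81 -0.    1.03 -1.33]
axes x,y,z cols
 [[-0.006 -0.976 -0.217]
 [-0.006 -0.217  0.976]
 [-1.     0.007 -0.005]]
```

View pics/s2.png

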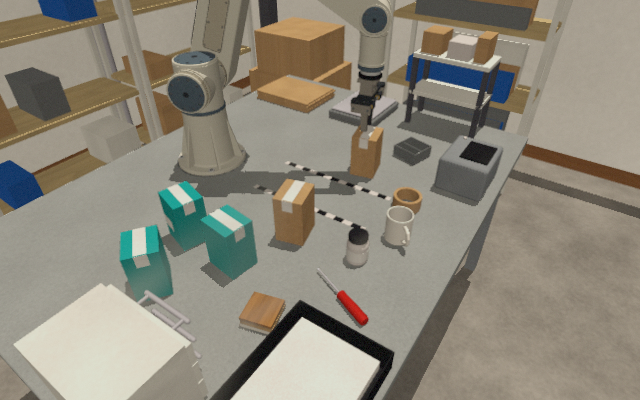

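```bash
python3 - <<'E'
from h import *
st()
im=vision.grab_frame("wrist"); cv2.imwrite("pics/w2.png",im[:,:,::-1])
im=cv2.imread("pics/s2.png"); cv2.imwrite("pics/s2c.png",cv2.resize(im[60:220,280:460],None,fx=3.3,fy=3.3,interpolation=cv2.INTER_CUBIC))
E
```

```text
t 4.2 p [504.6 250.2 144.7] F [-1.5 -0.5 -0.2] w 45.7 q [ 0.46  0.32  1.81 -0.    1.03 -1.33]
axes x,y,z cols
 [[-0.007 -0.976 -0.217]
 [-0.007 -0.217  0.976]
 [-1.     0.008 -0.005]]
```

View pics/s2c.png

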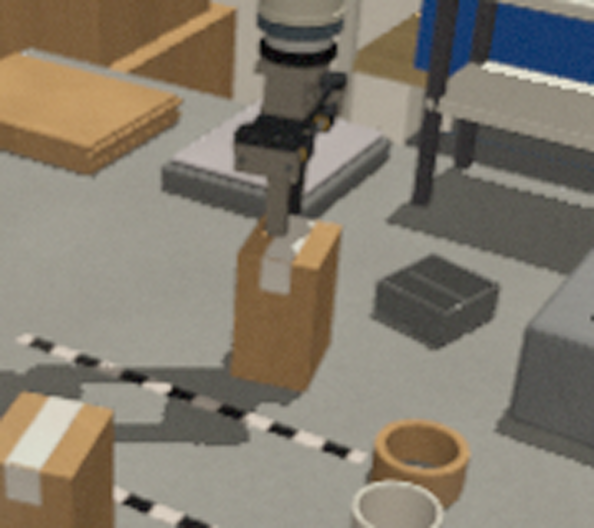

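View pics/w2.png

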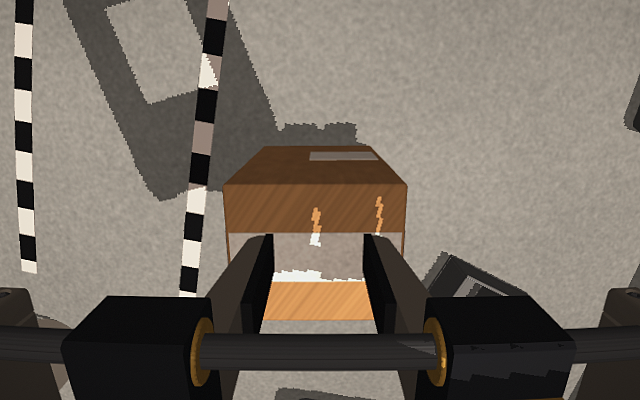

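The scene crop shows the left carton still upright and unmoved, with the fingertips over its top at crop (278,232). The wrist picture agrees, with the fingers over the top at (270,235) and (370,235). There was no contact, so I am checking the real fingertip height.

```bash
python3 - <<'E'
from h import *
S=cal("scene");o,M=st(); p=o["position"]
for d in (11,0,-8,-30):
  for s in (-1,1):
    X=p+M@np.array([d,0,s*30]); print(d,s,"scene",proj(S,X).round(1),((proj(S,X)-[280,60])*3.3).round(0),"wrist",proj(cal("wrist"),X).round(1))
# rendered carton corners if upright unmoved
yaw=.215
c=np.array([515,249]);
for sx in(-1,1):
  for sy in(-1,1):
    q=c+np.array([[np.cos(yaw),-np.sin(yaw)],[np.sin(yaw),np.cos(yaw)]])@[sx*42.5,sy*50]
    print(sx,sy,[ (proj(cal("wrist"),[*q,z])[0].round(0), ((proj(S,[*q,z])-[280,60])*3.3)[0].round(0)) for z in (0,150)])
E
```

```text
t 4.25 p [505.5 250.5 144.8] F [ 0.1 -0.6 -0.6] w 46.4 q [ 0.46  0.32  1.81 -0.    1.03 -1.33]
axes x,y,z cols
 [[-0.006 -0.976 -0.217]
 [-0.006 -0.217  0.976]
 [-1.     0.008 -0.005]]
11 -1 scene [[361.4 138.8]] [[269. 260.]] wrist [[266.2 231. ]]
11 1 scene [[366.5 131. ]] [[285. 234.]] wrist [[366.  231.1]]
0 -1 scene [[361.7 135.9]] [[269. 250.]] wrist [[263.6 238.2]]
0 1 scene [[366.7 128.2]] [[286. 225.]] wrist [[368.4 238.3]]
-8 -1 scene [[361.8 133.7]] [[270. 243.]] wrist [[261.5 244. ]]
-8 1 scene [[366.9 126.1]] [[287. 218.]] wrist [[370.4 244.1]]
-30 -1 scene [[362.3 127.8]] [[272. 224.]] wrist [[254.8 262.2]]
-30 1 scene [[367.4 120.3]] [[288. 199.]] wrist [[376.5 262.3]]
-1 -1 [(array([261., 145.]), array([225., 374.])), (array([216., 183.]), array([231., 250.]))]
-1 1 [(array([368., 145.]), array([253., 329.])), (array([403., 184.]), array([261., 208.]))]
1 -1 [(array([264., 230.]), array([301., 391.])), (array([227., 320.]), array([312., 266.]))]
1 1 [(array([364., 230.]), array([326., 344.])), (array([393., 321.]), array([339., 222.]))]
```

```bash
python3 - <<'E'
from h import *
S=cal("scene");o,M=st(); p=o["position"]
for d in (11,0,-8,-20,-30):
  for y in (-10,10):
   for s in (-23,-41):
    X=p+M@np.array([d,y,s]); print(d,y,s,"scenecrop",((proj(S,X)-[345,100])[0]*12).round(0),"wristcrop",((proj(cal("wrist"),X)-[200,170])*4)[0].round(0))
im=cv2.imread("pics/w2.png"); cv2.imwrite("pics/w2c.png",cv2.resize(im[170:320,200:400],None,fx=4,fy=4))
im=cv2.imread("pics/s2.png"); cv2.imwrite("pics/s2d.png",cv2.resize(im[100:150,345:395],None,fx=12,fy=12,interpolation=cv2.INTER_NEAREST))
E
```

```text
t 4.25 p [505.5 250.5 144.8] F [ 0.1 -0.6 -0.6] w 46.4 q [ 0.46  0.32  1.81 -0.    1.03 -1.33]
axes x,y,z cols
 [[-0.006 -0.976 -0.217]
 [-0.006 -0.217  0.976]
 [-1.     0.008 -0.005]]
11 -10 -23 scenecrop [239. 461.] wristcrop [313. 305.]
11 -10 -41 scenecrop [220. 490.] wristcrop [196. 305.]
11 10 -23 scenecrop [171. 447.] wristcrop [309. 181.]
11 10 -41 scenecrop [151. 476.] wristcrop [188. 181.]
0 -10 -23 scenecrop [241. 426.] wristcrop [305. 337.]
0 -10 -41 scenecrop [223. 455.] wristcrop [182. 336.]
0 10 -23 scenecrop [173. 413.] wristcrop [301. 207.]
0 10 -41 scenecrop [154. 441.] wristcrop [174. 207.]
-8 -10 -23 scenecrop [244. 400.] wristcrop [299. 362.]
-8 -10 -41 scenecrop [225. 429.] wristcrop [171. 361.]
-8 10 -23 scenecrop [175. 387.] wristcrop [294. 228.]
-8 10 -41 scenecrop [156. 415.] wristcrop [162. 228.]
-20 -10 -23 scenecrop [247. 362.] wristcrop [289. 403.]
-20 -10 -41 scenecrop [228. 390.] wristcrop [153. 402.]
-20 10 -23 scenecrop [178. 349.] wristcrop [283. 262.]
-20 10 -41 scenecrop [158. 377.] wristcrop [143. 262.]
-30 -10 -23 scenecrop [249. 329.] wristcrop [279. 441.]
-30 -10 -41 scenecrop [231. 357.] wristcrop [136. 440.]
-30 10 -23 scenecrop [180. 316.] wristcrop [272. 294.]
-30 10 -41 scenecrop [161. 344.] wristcrop [125. 294.]
```

View pics/w2c.png

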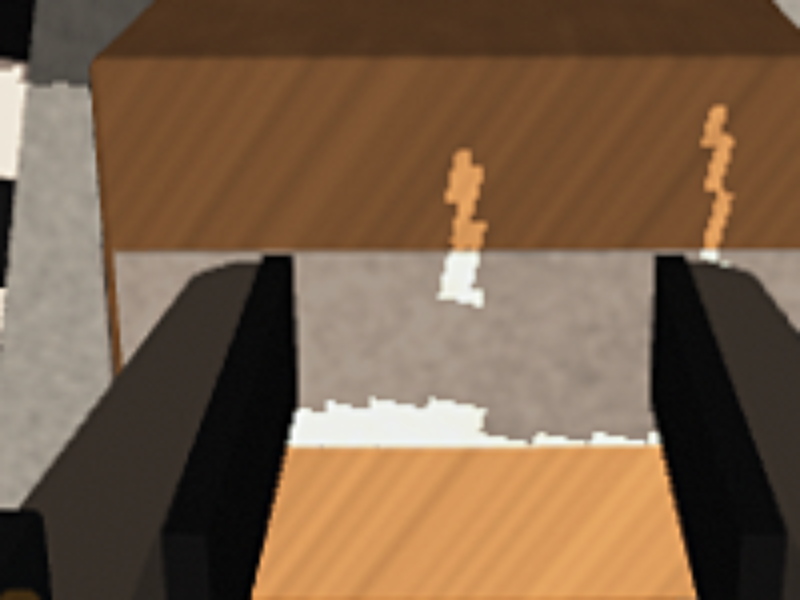

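View pics/s2d.png

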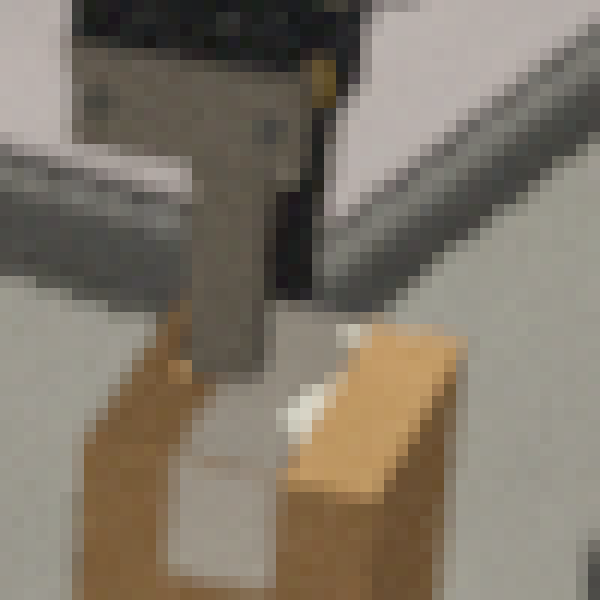

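The wrist and scene crops show the drawn fingertips end about 28 mm short of where I took them to be. Tip z is about 162, just over the carton top, which agrees with the zero force. I'll back off, go 32 mm lower and check again.

send_rows(
  commands=[
    [0,-0.5,0,0,0,0,0],
    [0,-0.7,0,0,0,0,0],
    [0,-0.7,0,0,0,0,0],
    [0,-0.6,0,0,0,0,0],
    [0,-0.3,0,0,0,0,0],
    [0,0,0,0,0,0,0],
    [0.4,0,0,0,0,0,0],
    [0.4,0,0,0,0,0,0],
    [0.2,0,0,0,0,0,0],
    [0,0,0,0,0,0,0],
  ],
)

```text
clock: 5.25
position: [594.4, 269.9, 110.6]
tool_rot: [-1.37, 1.106, 1.37]
contact_force: [-0.1, -0.8, -0.4]
width: 45.9
```

```bash
python3 - <<'E'
from h import *
S=cal("scene");o,M=st(); p=o["position"]
im=vision.grab_frame("scene")[:,:,::-1]; cv2.imwrite("pics/s3c.png",cv2.resize(im[90:190,340:440],None,fx=6,fy=6,interpolation=cv2.INTER_NEAREST))
for d in (11,0,-10,-20):
    for y in(-10,10): print(d,y,((proj(S,p+M@np.array([d,y,-35]))-[340,90])*6).round(0))
E
```

```text
t 5.25 p [594.4 269.9 110.6] F [-0.1 -0.8 -0.4] w 45.9 q [ 0.43  0.48  1.64 -0.    1.03 -1.36]
axes x,y,z cols
 [[-0.005 -0.976 -0.217]
 [-0.006 -0.217  0.976]
 [-1.     0.006 -0.005]]
11 -10 [[296. 384.]]
11 10 [[261. 377.]]
0 -10 [[298. 367.]]
0 10 [[263. 360.]]
-10 -10 [[300. 351.]]
-10 10 [[265. 344.]]
-20 -10 [[302. 336.]]
-20 10 [[267. 329.]]
```

View pics/s3c.png

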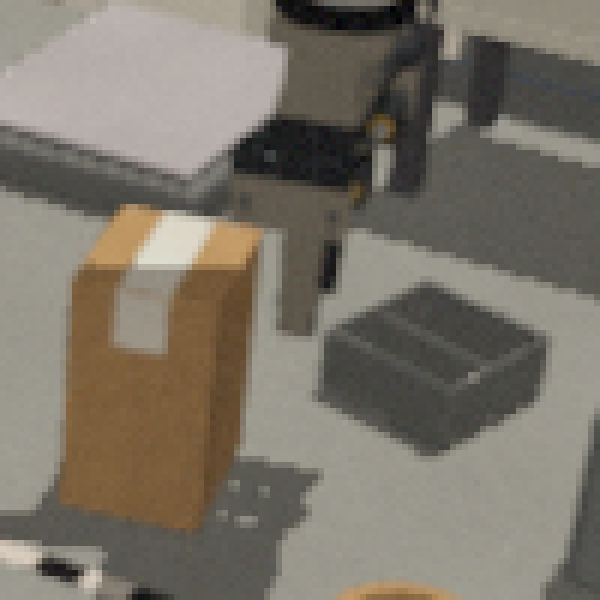

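The tip now shows at crop (297,334), which puts it at z of about 128 with the carton's top at 150. The real tips are therefore about 18 mm behind the TCP. I'll raise 5 mm and push.

send_rows(
  commands=[
    [-0.15,0.3,0,0,0,0,0],
    [0,0.4,0,0,0,0,0],
    [0,0.3,0,0,0,0,0],
    [0,0.25,0,0,0,0,0],
    [0,0.25,0,0,0,0,0],
    [0,0.25,0,0,0,0,0],
    [0,0.25,0,0,0,0,0],
    [0,0.25,0,0,0,0,0],
    [0,0.25,0,0,0,0,0],
    [0,0.1,0,0,0,0,0],
  ],
)

```text
clock: 6.3
position: [513.0, 252.4, 119.2]
tool_rot: [-1.372, 1.1, 1.367]
contact_force: [0.4, 0.4, 0.5]
width: 45.9
```

```bash
python3 - <<'E'
from h import *
S=cal("scene");o,M=st(); p=o["position"]
im=vision.grab_frame("scene")[:,:,::-1]; cv2.imwrite("pics/s4c.png",cv2.resize(im[90:190,320:440],None,fx=5,fy=5,interpolation=cv2.INTER_NEAREST))
E
```

```text
t 6.3 p [513.  252.4 119.2] F [0.4 0.4 0.5] w 45.9 q [ 0.46  0.36  1.82 -0.    0.97 -1.33]
axes x,y,z cols
 [[ 0.001 -0.976 -0.218]
 [-0.004 -0.218  0.976]
 [-1.     0.    -0.004]]
```

View pics/s4c.png

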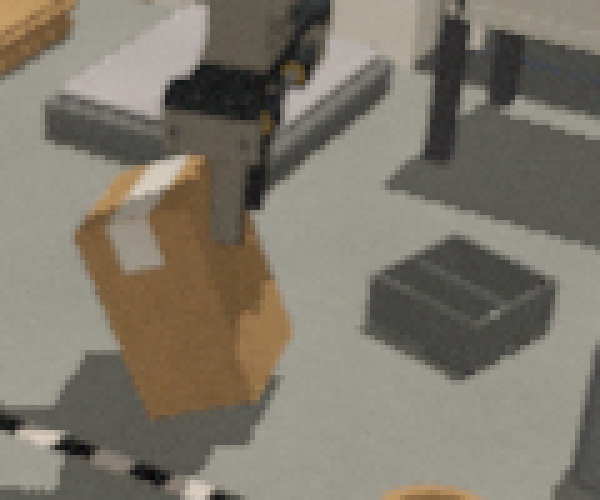

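The carton is leaning about 25–30° about its near bottom edge, so I'll continue the push.

send_rows(
  commands=[
    [0,0.2,0,0,0,0,0],
    [0,0.25,0,0,0,0,0],
    [0,0.25,0,0,0,0,0],
    [-0.2,0.2,0,0,0,0,0],
    [-0.5,0,0,0,0,0,0],
    [-0.8,0,0,0,0,0,0],
    [-0.8,0,0,0,0,0,0],
    [-0.8,0,0,0,0,0,0],
    [-0.2,0,0,0,0,0,0],
    [0,0,0,0,0,0,0],
  ],
)

```text
clock: 7.35
position: [480.2, 245.0, 221.5]
tool_rot: [-1.371, 1.105, 1.37]
contact_force: [1.0, 0.4, -0.3]
width: 45.8
```

```bash
python3 - <<'E'
from h import *
im=vision.grab_frame("scene")[:,:,::-1]; cv2.imwrite("pics/s5.png",im)
cv2.imwrite("pics/s5c.png",cv2.resize(im[90:290,230:440],None,fx=3,fy=3,interpolation=cv2.INTER_CUBIC))
# target behind right carton
yaw=.29; c=np.array([515,-161]); x=np.array([np.cos(yaw),np.sin(yaw)])
t=c+x*(42.5+45); print(t)
plan([*t,190],yaw+np.pi/2)
E
```

```text
[ 598.84633911 -135.9791803 ]
t 7.4 p [480.1 244.9 221. ] F [-0.2  0.6  0.4] w 46.1 q [ 0.47  0.2   1.78 -0.    1.17 -1.32]
axes x,y,z cols
 [[-0.005 -0.976 -0.218]
 [-0.006 -0.218  0.976]
 [-1.     0.006 -0.005]]
turn units(5deg) [-0.81 -0.05 -0.07] shift units after turn [  1.03  -0.16 -13.3 ] before turn [  1.09  -1.1  -13.25]
```

View pics/s5c.png

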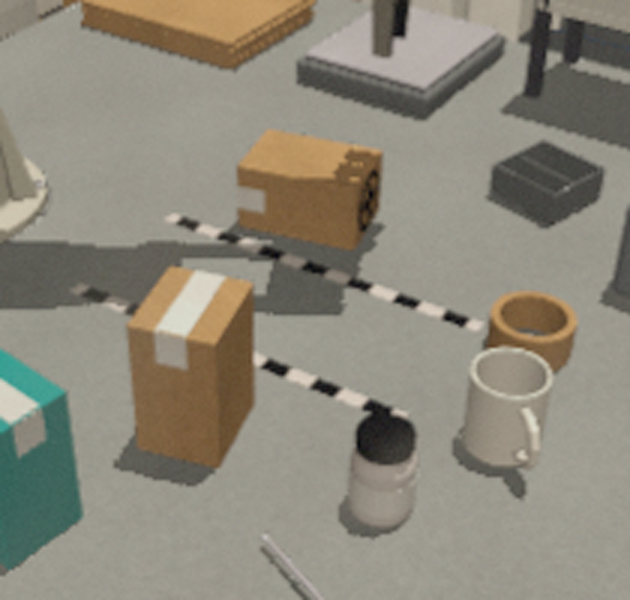

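The left carton is down, and its underside shows a black ring at crop (370,197). Next is the right carton.

send_rows(
  commands=[
    [0,0,-0.5,-0.3,0,0,0],
    [0,0,-1,-0.3,0,0,0],
    [0,0,-1,-0.2,0,0,0],
    [0,0,-1,0,0,0,0],
    [0,0,-1,0,0,0,0],
    [0,0,-1,0,0,0,0],
    [0,0,-1,0,0,0,0],
    [0,0,-1,0,0,0,0],
    [0,0,-1,0,0,0,0],
    [0,0,-1,0,0,0,0],
  ],
)

```text
clock: 8.4
position: [553.4, -36.8, 207.0]
tool_rot: [-1.417, 1.075, 1.443]
contact_force: [1.9, -0.6, 0.8]
width: 46.1
```

```bash
python3 - <<'E'
from h import *
plan([598.8,-136,190],.29+np.pi/2)
E
```

```text
t 8.4 p [553.4 -36.8 207. ] F [ 1.9 -0.6  0.8] w 46.1 q [-0.06  0.25  1.75 -0.01  1.17 -1.93]
axes x,y,z cols
 [[-0.024 -0.956 -0.294]
 [-0.008 -0.294  0.956]
 [-1.     0.026 -0.   ]]
turn units(5deg) [ 0.1  -0.01 -0.29] shift units after turn [ 0.57 -0.51 -3.6 ] before turn [ 0.56 -0.49 -3.61]
```

send_rows(
  commands=[
    [0,-0.3,-1,0.1,0,-0.2,0],
    [0,-0.2,-1,0,0,0,0],
    [0,0,-0.7,0,0,0,0],
    [0,0,-0.4,0,0,0,0],
    [0,0,0,0,0,0,0],
    [0,0,0,0,0,0,0],
    [0,0,0,0,0,0,0],
    [0,0,0,0,0,0,0],
    [0,0,0,0,0,0,0],
    [0,0,0,0,0,0,0],
  ],
)

```text
clock: 9.4
position: [590.4, -124.1, 197.1]
tool_rot: [-1.406, 1.072, 1.435]
contact_force: [0.2, 0.3, 0.9]
width: 45.6
```

```bash
python3 - <<'E'
from h import *
plan([598.8,-136,118],.29+np.pi/2)
im=vision.grab_frame("wrist"); cv2.imwrite("pics/w6.png",im[:,:,::-1])
E
```

```text
t 9.4 p [ 590.4 -124.1  197.1] F [0.2 0.3 0.9] w 45.6 q [-0.21  0.33  1.66 -0.    1.17 -2.06]
axes x,y,z cols
 [[-0.02  -0.959 -0.284]
 [ 0.    -0.284  0.959]
 [-1.     0.019  0.006]]
turn units(5deg) [-0.02  0.07 -0.22] shift units after turn [ 2.64 -0.15 -0.46] before turn [ 2.63 -0.21 -0.48]
```

View pics/w6.png

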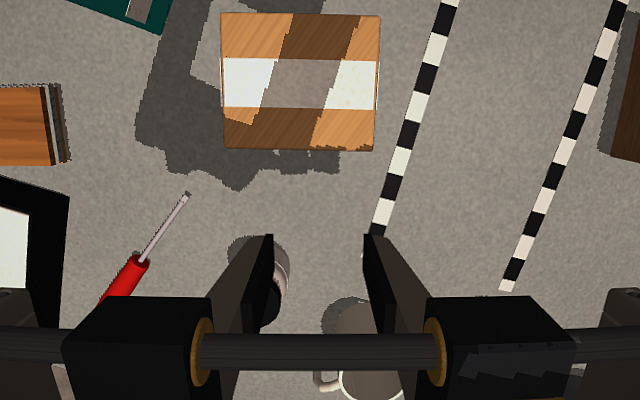

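The wrist picture shows the right carton's rear edge from (224,149) to (373,151), level. The jar is at (272,280), well behind the fingers.

```bash
python3 - <<'E'
from h import *
P=plane(cal("wrist"),[(224,149),(373,151)],150); print(P, np.linalg.norm(P[0]-P[1]))
o,M=st(); m=P.mean(0);print(m,"tool frame mid offset", M.T@(m-o["position"]))
d=P[1]-P[0]; print("yaw",np.arctan2(-d[0],d[1]))
E
```

```text
[[ 564.98722352 -195.54805464  150.        ]
 [ 538.15816825  -99.8088286   150.        ]] 99.42734839602025
t 9.45 p [ 590.5 -124.1  197.1] F [-0.1 -0.5 -0.1] w 45.8 q [-0.21  0.33  1.66 -0.    1.17 -2.06]
axes x,y,z cols
 [[-0.02  -0.959 -0.284]
 [ 0.    -0.284  0.959]
 [-1.     0.019  0.006]]
[ 551.57269588 -147.67844162  150.        ] tool frame mid offset [ 47.88604186  43.06226343 -11.82979854]
yaw 0.2732224724754774
```

send_rows(
  commands=[
    [0.4,0,-0.2,0,0,-0.1,0],
    [0.6,0,-0.15,0,0,-0.1,0],
    [0.7,0,0,0,0,0,0],
    [0.6,0,0,0,0,0,0],
    [0.2,0,0,0,0,0,0],
    [0,0.2,0,0,0,0,0],
    [0,0.2,0,0,0,0,0],
    [0,0,0,0,0,0,0],
    [0,0,0,0,0,0,0],
    [0,0,0,0,0,0,0],
  ],
)

```text
clock: 10.45
position: [583.5, -137.5, 124.9]
tool_rot: [-1.42, 1.052, 1.416]
contact_force: [-1.0, 0.1, -0.1]
width: 45.9
```

```bash
python3 - <<'E'
from h import *
o,M=st(); m=np.array([551.6,-147.7,150]);print("tool frame mid offset", M.T@(m-o["position"]))
E
```

```text
t 10.45 p [ 583.5 -137.5  124.9] F [-1.   0.1 -0.1] w 45.9 q [-0.24  0.39  1.76  0.01  1.   -2.1 ]
axes x,y,z cols
 [[ 0.005 -0.958 -0.286]
 [ 0.003 -0.285  0.958]
 [-1.    -0.006  0.002]]
tool frame mid offset [-25.32756791  33.31515649  -0.63934103]
```

send_rows(
  commands=[
    [0.3,0.1,0,0,0,0,0],
    [0.1,0.3,0,0,0,0,0],
    [0,0.3,0,0,0,0,0],
    [0,0.25,0,0,0,0,0],
    [0,0.25,0,0,0,0,0],
    [0,0.25,0,0,0,0,0],
    [0,0.25,0,0,0,0,0],
    [0,0.25,0,0,0,0,0],
    [0,0.25,0,0,0,0,0],
    [0,0.15,0,0,0,0,0],
  ],
)

```text
clock: 11.45
position: [511.8, -159.4, 112.8]
tool_rot: [-1.422, 1.05, 1.412]
contact_force: [0.8, 1.2, 0.9]
width: 45.8
```

```bash
python3 - <<'E'
from h import *
o,M=st(); m=np.array([551.6,-147.7,150]);print("tool frame mid offset", M.T@(m-o["position"]))
im=vision.grab_frame("scene")[:,:,::-1]; cv2.imwrite("pics/s7c.png",cv2.resize(im[90:290,230:440],None,fx=3,fy=3,interpolation=cv2.INTER_CUBIC))
E
```

```text
t 11.45 p [ 511.8 -159.4  112.8] F [0.8 1.2 0.9] w 45.8 q [-0.31  0.31  1.91  0.01  0.92 -2.17]
axes x,y,z cols
 [[ 0.009 -0.958 -0.285]
 [ 0.003 -0.285  0.958]
 [-1.    -0.01   0.   ]]
tool frame mid offset [-36.78778509 -41.86184169  -0.15020225]
```

View pics/s7c.png

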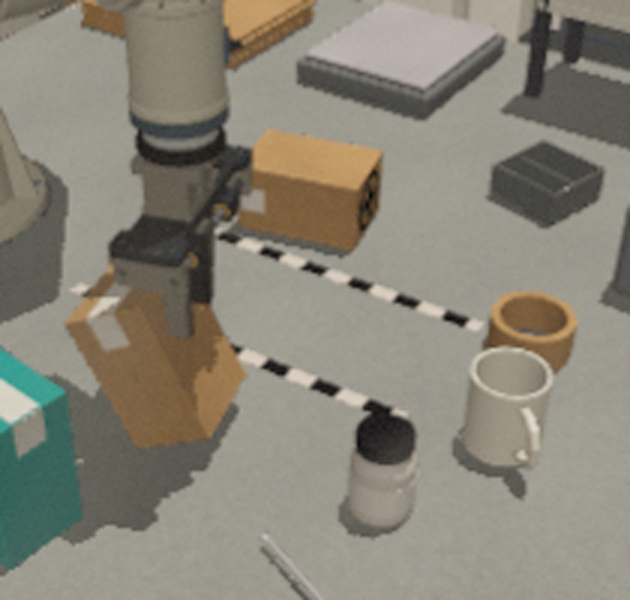

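The right carton is leaning about 28°, and its underside looks plain. I'll finish the push and rise.

send_rows(
  commands=[
    [0,0.2,0,0,0,0,0],
    [0,0.25,0,0,0,0,0],
    [0,0.25,0,0,0,0,0],
    [-0.2,0.2,0,0,0,0,0],
    [-0.5,0,0,0,0,0,0],
    [-0.8,0,0,0,0,0,0],
    [-0.8,0,0.3,0,0,0,0],
    [-0.8,0,0.5,0,0,0,0],
    [-0.2,0,0.6,0,0,0,0],
    [0,0,0.5,0,0,0,0],
  ],
)

```text
clock: 12.5
position: [462.3, -113.7, 216.2]
tool_rot: [-1.418, 1.053, 1.414]
contact_force: [-0.3, -0.3, -0.4]
width: 45.9
```

```bash
python3 - <<'E'
from h import *
st()
im=vision.grab_frame("scene")[:,:,::-1]; cv2.imwrite("pics/s8.png",im)
cv2.imwrite("pics/s8c.png",cv2.resize(im[90:290,230:440],None,fx=3,fy=3,interpolation=cv2.INTER_CUBIC))
im=vision.grab_frame("top")[:,:,::-1]; cv2.imwrite("pics/t8.png",im)
cv2.imwrite("pics/t8c.png",cv2.resize(im[100:300,170:450],None,fx=2.8,fy=2.8,interpolation=cv2.INTER_CUBIC))
E
```

```text
t 12.5 p [ 462.3 -113.7  216.2] F [-0.3 -0.3 -0.4] w 45.9 q [-0.25  0.09  1.92  0.01  1.12 -2.11]
axes x,y,z cols
 [[ 0.005 -0.959 -0.283]
 [ 0.004 -0.283  0.959]
 [-1.    -0.006  0.002]]
```

View pics/s8c.png

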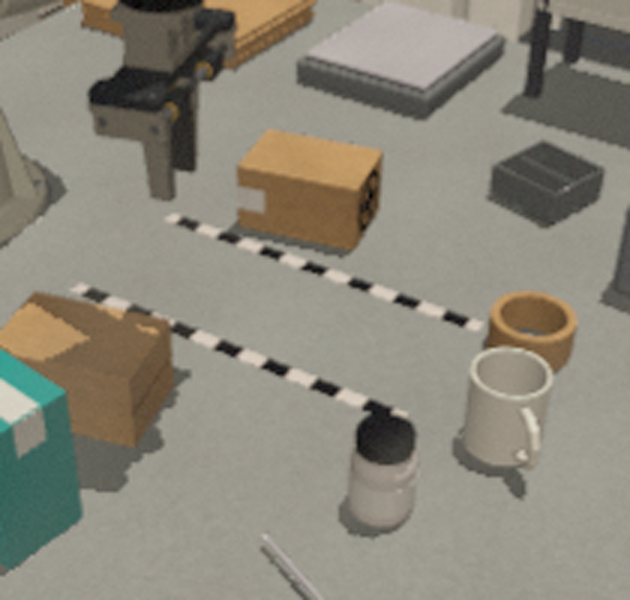

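View pics/t8c.png

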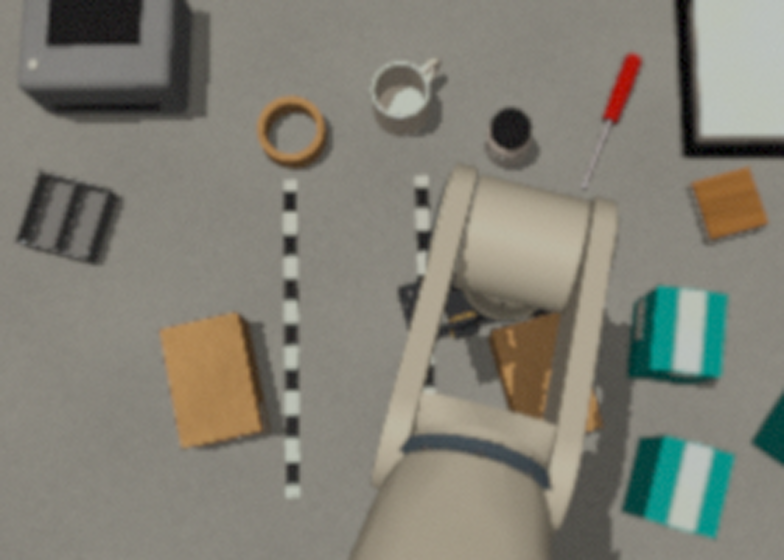

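Both cartons are lying on the side facing the robot. The left one's underside shows the black stamp at crop (370,197) in the scene picture, and the right one's underside at (155,390) is plain. In the top crop the stamped carton's top corners are (162,330), (238,313), (264,432) and (182,447). I'll measure it and take a close crop of the stamp.

```bash
python3 - <<'E'
from h import *
C=cal("top"); f=lambda p:np.array(p)/2.8+[170,100]-0.32
P=plane(C,f([(162,330),(238,313),(264,432),(182,447)]),85); print(P.round(0),P.mean(0).round(1),np.linalg.norm(np.roll(P,-1,0)-P,axis=1).round(0))
d=(P[0]+P[1]-P[2]-P[3])/2; print("yaw",np.arctan2(d[1],d[0]))
S=cal("scene"); g=lambda p:np.array(p)/3+[230,90]-.33
Q=plane(S,g([(272,131),(382,149),(360,184),(238,167)]),85); print(Q.round(0),Q.mean(0).round(1),np.linalg.norm(np.roll(Q,-1,0)-Q,axis=1).round(0))
Q=plane(S,g([(38,292),(172,325),(135,370)]),85); print("right",Q.round(0))
st()
im=cv2.imread("pics/s8.png"); cv2.imwrite("pics/s8d.png",cv2.resize(im[130:175,300:365],None,fx=9,fy=9,interpolation=cv2.INTER_CUBIC))
E
```

```text
[[456. 284.  85.]
 [477. 190.  85.]
 [331. 153.  85.]
 [312. 253.  85.]] [394. 220.  85.] [ 97. 150. 101. 146.]
yaw 0.22634962340565729
[[325. 250.  85.]
 [459. 287.  85.]
 [480. 202.  85.]
 [342. 155.  85.]] [401.3 223.5  85. ] [140.  88. 146.  97.]
right [[ 321. -163.   85.]
 [ 466. -131.   85.]
 [ 481. -205.   85.]]
t 12.6 p [ 461.6 -112.9  215.1] F [ 0.4 -0.6 -0.1] w 46.1 q [-0.25  0.09  1.92  0.01  1.12 -2.11]
axes x,y,z cols
 [[ 0.004 -0.959 -0.284]
 [ 0.004 -0.284  0.959]
 [-1.    -0.005  0.003]]
```

View pics/s8d.png

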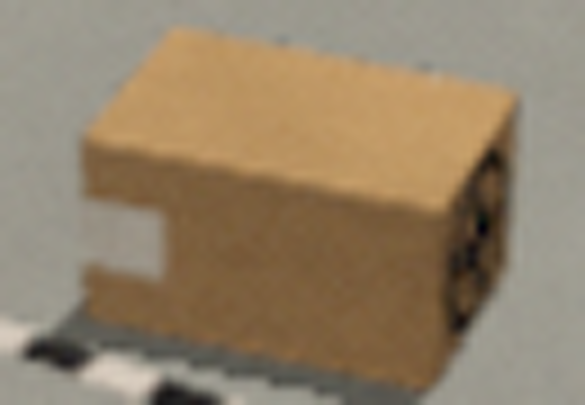

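The stamp is clear on the left carton: a black ring with a cross, at crop (478,225). That carton's middle is near (396,221) with yaw 0.23, and the lane centre line there is at y≈43. I'll move to its +y side with the jaws along the lane and the fingers fully open, for a two-point straight push.

send_rows(
  commands=[
    [0,0,0.7,1,0,0,0],
    [0,0,1,1,0,0,-0.5],
    [0,0,1,1,0,0,-1],
    [0,0,1,1,0,0,-1],
    [0,0,1,1,0,0,-1],
    [0,0,1,1,0,0,-1],
    [0,0,1,1,0,0,-1],
    [0,0,1,1,0,0,-1],
    [0,0,1,1,0,0,-1],
    [0,0,1,1,0,0,-1],
  ],
)

```text
clock: 13.6
position: [495.7, 170.1, 208.2]
tool_rot: [-0.742, 1.446, 0.744]
contact_force: [0.6, -0.2, -0.3]
width: 92.0
```

```bash
python3 - <<'E'
from h import *
plan([392,345,150],.031)
E
```

```text
t 13.6 p [495.7 170.1 208.2] F [ 0.6 -0.2 -0.3] w 92.0 q [ 0.33  0.19  1.83  0.    1.13 -0.63]
axes x,y,z cols
 [[-0.006 -0.814  0.58 ]
 [-0.001  0.58   0.814]
 [-1.     0.004 -0.004]]
turn units(5deg) [10.55 -0.07 -0.02] shift units after turn [ 1.94  5.93 -3.27] before turn [1.95 6.19 2.75]
```

send_rows(
  commands=[
    [0,0.6,0.4,1,0,0,-1],
    [0,0.7,0.3,1,0,0,-1],
    [0,0.8,0.1,1,0,0,-1],
    [0,0.8,0,1,0,0,-1],
    [0,0.8,-0.1,1,0,0,-1],
    [0,0.8,-0.2,1,0,0,-1],
    [0,0.8,-0.3,1,0,0,-1],
    [0,0.6,-0.3,1,0,0,-1],
    [0,0.4,-0.2,1,0,0,-1],
    [0,0,0,1,0,0,-1],
  ],
)

```text
clock: 14.6
position: [372.8, 332.8, 198.2]
tool_rot: [-0.044, 1.586, 0.029]
contact_force: [-0.0, 0.4, 0.2]
width: 91.6
```

```bash
python3 - <<'E'
from h import *
plan([394,340,40],.031)
E
```

```text
t 14.6 p [372.8 332.8 198.2] F [-0.   0.4  0.2] w 91.6 q [0.72 0.16 1.88 0.   1.12 0.68]
axes x,y,z cols
 [[-0.015 -0.047  0.999]
 [-0.01   0.999  0.046]
 [-1.    -0.01  -0.015]]
turn units(5deg) [ 0.18 -0.18  0.11] shift units after turn [5.27 0.22 0.72] before turn [5.26 0.26 0.8 ]
```

send_rows(
  commands=[
    [0.3,0.1,0.3,0.15,-0.15,0.1,-1],
    [0.6,0.1,0.3,0,0,0,-1],
    [0.8,0,0.1,0,0,0,-1],
    [0.9,0,0,0,0,0,-1],
    [0.9,0,0,0,0,0,-1],
    [0.8,0,0,0,0,0,-1],
    [0.5,0,0,0,0,0,-1],
    [0.3,0,0,0,0,0,-1],
    [0,0,0,0,0,0,-1],
    [0,0,0,0,0,0,-1],
  ],
)

```text
clock: 15.6
position: [394.5, 335.7, 32.7]
tool_rot: [-0.033, 1.577, 0.021]
contact_force: [-0.2, -0.2, -0.5]
width: 91.3
```

```bash
python3 - <<'E'
from h import *
plan([394,340,20],.031)
im=vision.grab_frame("scene")[:,:,::-1]
cv2.imwrite("pics/s9c.png",cv2.resize(im[60:220,250:410],None,fx=3.75,fy=3.75,interpolation=cv2.INTER_CUBIC))
im=vision.grab_frame("top")[:,:,::-1]; cv2.imwrite("pics/t9.png",im)
cv2.imwrite("pics/t9c.png",cv2.resize(im[100:300,170:450],None,fx=2.8,fy=2.8,interpolation=cv2.INTER_CUBIC))
E
```

```text
t 15.6 p [394.5 335.7  32.7] F [-0.2 -0.2 -0.5] w 91.3 q [ 0.7   0.41  1.98 -0.    0.76  0.67]
axes x,y,z cols
 [[-0.006 -0.034  0.999]
 [-0.008  0.999  0.034]
 [-1.    -0.007 -0.007]]
turn units(5deg) [ 0.03 -0.08  0.09] shift units after turn [ 0.42  0.14 -0.01] before turn [ 0.42  0.15 -0.01]
```

View pics/s9c.png

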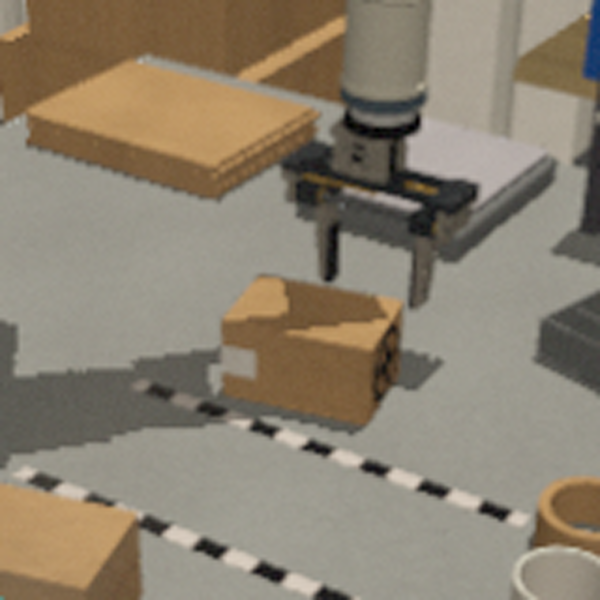

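View pics/t9c.png

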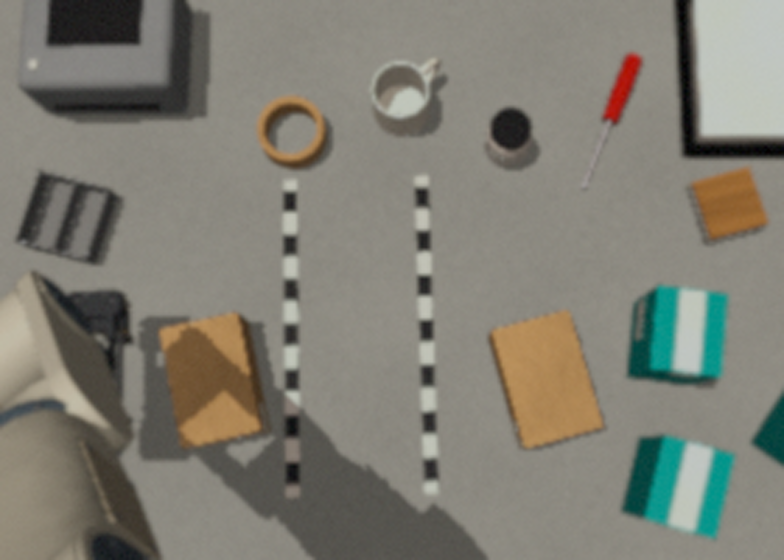

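Both cartons lie flat. The right one, at top crop (547,380), is plain and clear of the lane. The finger is at scene crop (420,303), beyond the stamped carton's far side. I'm checking the real tip height and the right carton's position.

```bash
python3 - <<'E'
from h import *
C=cal("top"); S=cal("scene"); f=lambda p:np.array(p)/2.8+[170,100]-0.32
for nm,c in (("stamped",[(160,330),(238,313),(264,430),(182,447)]),("plain",[(490,333),(571,311),(605,428),(524,447)])):
    P=plane(C,f(c),85); m=P.mean(0); d=(P[0]+P[1]-P[2]-P[3])/2
    print(nm,m.round(),"lane y",((m[1]-45)*np.cos(.031)-(m[0]-462)*np.sin(.031)).round(1),"yaw",np.arctan2(d[1],d[0]).round(3), P.round(0).tolist())
o,M=st()
for d in(11,0,-10,-20,-30): print(d,((proj(S,o["position"]+M@np.array([d,0,55]))-[250,60])*3.75).round(),((proj(S,o["position"]+M@np.array([d,0,-55]))-[250,60])*3.75).round())
E
```

```text
stamped [395. 221.  85.] lane y 177.7 yaw 0.236 [[456.0, 286.0, 85.0], [477.0, 190.0, 85.0], [333.0, 154.0, 85.0], [312.0, 253.0, 85.0]]
plain [ 395. -192.   85.] lane y -234.9 yaw 0.267 [[452.0, -123.0, 85.0], [479.0, -223.0, 85.0], [336.0, -261.0, 85.0], [313.0, -162.0, 85.0]]
t 15.7 p [394.7 336.   33.2] F [ 0.2 -0.1 -0.3] w 91.9 q [ 0.7   0.41  1.98 -0.    0.76  0.67]
axes x,y,z cols
 [[-0.006 -0.034  0.999]
 [-0.007  0.999  0.034]
 [-1.    -0.007 -0.006]]
11 [[415. 330.]] [[321. 301.]]
0 [[415. 320.]] [[321. 291.]]
-10 [[416. 312.]] [[322. 283.]]
-20 [[417. 303.]] [[322. 274.]]
-30 [[417. 294.]] [[322. 265.]]
```

send_rows(
  commands=[
    [0.3,0,0,0,0,0,-1],
    [0.2,-0.2,0,0,0,0,-1],
    [0,-0.4,0,0,0,0,-1],
    [0,-0.4,0,0,0,0,-1],
    [0,-0.3,0,0,0,0,-1],
    [0,-0.3,0,0,0,0,-1],
    [0,-0.3,0,0,0,0,-1],
    [0,-0.3,0,0,0,0,-1],
    [0,-0.3,0,0,0,0,-1],
    [0,-0.3,0,0,0,0,-1],
  ],
)

```text
clock: 16.7
position: [400.3, 247.3, 20.3]
tool_rot: [-0.028, 1.57, 0.026]
contact_force: [-0.5, 2.2, 0.4]
width: 91.7
```

```bash
python3 - <<'E'
from h import *
st()
im=vision.grab_frame("scene")[:,:,::-1]
cv2.imwrite("pics/s10c.png",cv2.resize(im[60:220,250:410],None,fx=3.75,fy=3.75,interpolation=cv2.INTER_CUBIC))
E
```

```text
t 16.7 p [400.3 247.3  20.3] F [-0.5  2.2  0.4] w 91.7 q [ 0.55  0.38  2.09 -0.    0.67  0.52]
axes x,y,z cols
 [[ 0.001 -0.034  0.999]
 [-0.002  0.999  0.034]
 [-1.    -0.002  0.001]]
```

View pics/s10c.png

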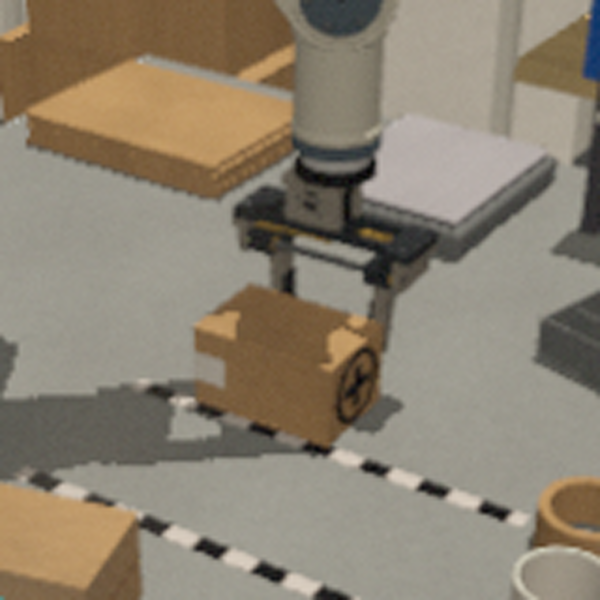

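The push is working. The ring-and-cross stamp shows at crop (358,383), and the carton is straightening along the lane with only 2 N of force.

send_rows(
  commands=[
    [0,-0.3,-0.05,0,0,0,-1],
    [0,-0.3,0,0,0,0,-1],
    [0,-0.3,-0.05,0,0,0,-1],
    [0,-0.3,0,0,0,0,-1],
    [0,-0.3,-0.05,0,0,0,-1],
    [0,-0.3,0,0,0,0,-1],
    [0,-0.3,0,0,0,0,-1],
    [0,-0.3,0,0,0,0,-1],
    [0,-0.3,0,0,0,0,-1],
    [0,-0.3,0,0,0,0,-1],
  ],
)

```text
clock: 17.75
position: [397.9, 148.7, 20.3]
tool_rot: [-0.029, 1.571, 0.026]
contact_force: [0.0, 2.9, 0.6]
width: 92.3
```

```bash
python3 - <<'E'
from h import *
st()
im=vision.grab_frame("scene")[:,:,::-1]
cv2.imwrite("pics/s11c.png",cv2.resize(im[60:220,250:410],None,fx=3.75,fy=3.75,interpolation=cv2.INTER_CUBIC))
im=vision.grab_frame("top")[:,:,::-1]
cv2.imwrite("pics/t11c.png",cv2.resize(im[100:300,170:450],None,fx=2.8,fy=2.8,interpolation=cv2.INTER_CUBIC))
E
```

```text
t 17.75 p [397.9 148.7  20.3] F [0.  2.9 0.6] w 92.3 q [ 0.36  0.32  2.19 -0.    0.63  0.32]
axes x,y,z cols
 [[-0.    -0.035  0.999]
 [-0.002  0.999  0.035]
 [-1.    -0.002 -0.   ]]
```

View pics/s11c.png

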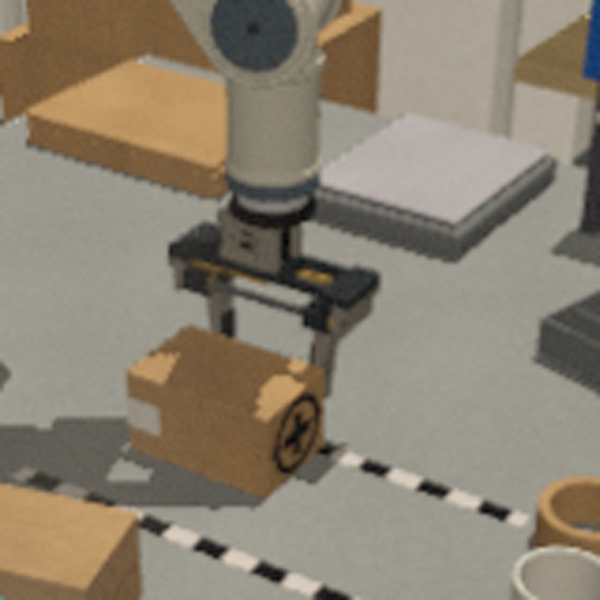

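View pics/t11c.png

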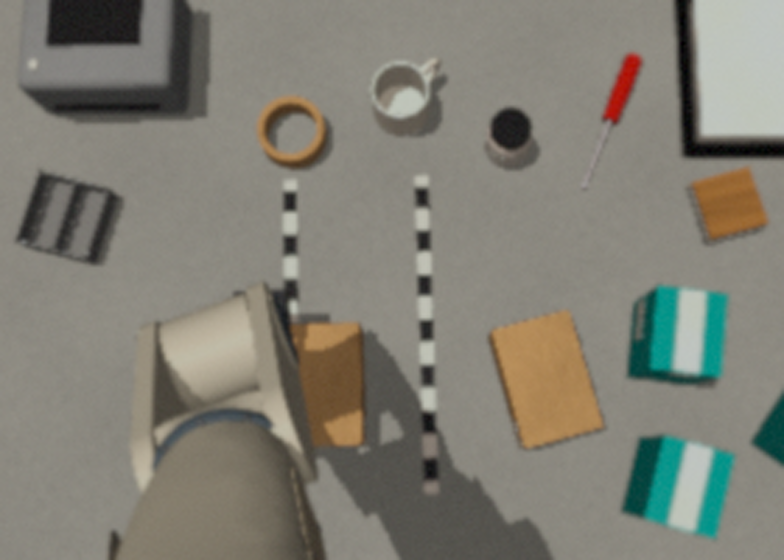

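The stamped carton is now parallel with the lane, its front edge at top crop x≈362, with the right tape at x≈426.

```bash
python3 - <<'E'
from h import *
C=cal("top"); f=lambda p:np.array(p)/2.8+[170,100]-0.32
P=plane(C,f([(361,323),(364,444)]),85); print(P.round(1))
for p in P: print("lane y of -y face",((p[1]-45)*np.cos(.031)-(p[0]-462)*np.sin(.031)).round(1))
E
```

```text
[[464.5  36.6  85. ]
 [316.8  31.6  85. ]]
lane y of -y face -8.5
lane y of -y face -8.9
```

send_rows(
  commands=[
    [0,-0.25,0,0,0,0,-1],
    [0,-0.3,0,0,0,0,-1],
    [0,-0.3,0,0,0,0,-1],
    [0,-0.2,0,0,0,0,-1],
    [0,-0.15,0,0,0,0,-1],
    [0,-0.1,0,0,0,0,-1],
    [0,0,0,0,0,0,-1],
    [0,0,0,0,0,0,-1],
    [0,0,0,0,0,0,-1],
    [0,0,0,0,0,0,-1],
  ],
)

```text
clock: 18.85
position: [399.1, 106.0, 20.4]
tool_rot: [-0.029, 1.572, 0.024]
contact_force: [0.4, 0.2, 0.4]
width: 92.0
```

```bash
python3 - <<'E'
from h import *
st()
im=vision.grab_frame("top")[:,:,::-1]
cv2.imwrite("pics/t12c.png",cv2.resize(im[100:300,170:450],None,fx=2.8,fy=2.8,interpolation=cv2.INTER_CUBIC))
E
```

```text
t 18.85 p [399.1 106.   20.4] F [0.4 0.2 0.4] w 92.0 q [ 0.26  0.31  2.21 -0.    0.62  0.23]
axes x,y,z cols
 [[-0.001 -0.034  0.999]
 [-0.003  0.999  0.034]
 [-1.    -0.003 -0.001]]
```

View pics/t12c.png

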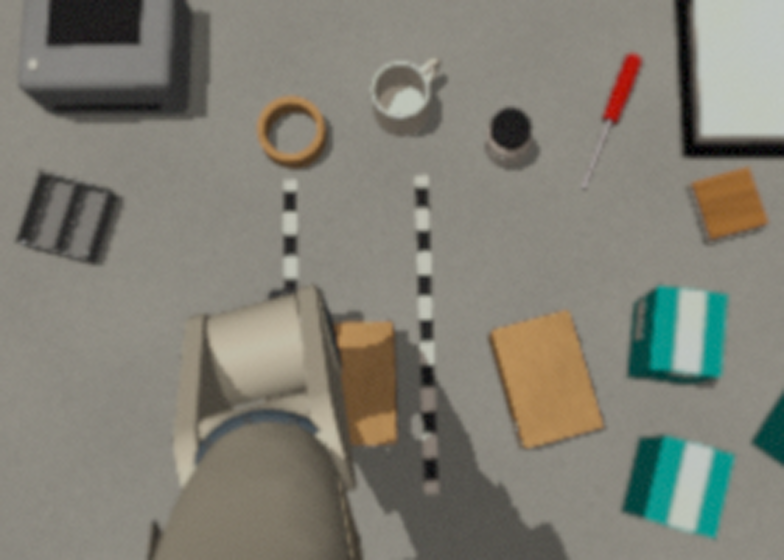

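The front edge is now at top crop x≈393–396, which puts the carton's middle about 2 mm from the centre line. I'll back off in +y, rise, and look once more.

send_rows(
  commands=[
    [0,0.3,0,0,0,0,-1],
    [0,0.6,0,0,0,0,-1],
    [0,0.8,0,0,0,0,-1],
    [0,0.8,0,0,0,0,-1],
    [-0.5,0.8,0,0,0,0,-1],
    [-0.8,0.8,0,0,0,0,-1],
    [-0.9,0.8,0,0,0,0,-1],
    [-0.9,0.8,0,0,0,0,-1],
    [-0.9,0.5,0,0,0,0,-1],
    [-0.5,0,0,0,0,0,-1],
  ],
)

```text
clock: 19.9
position: [387.9, 303.1, 156.8]
tool_rot: [-0.032, 1.579, 0.021]
contact_force: [1.2, -0.4, -0.1]
width: 91.9
```

send_rows(
  commands=[
    [0,0.5,0,0,0,0,-1],
    [0,0.5,0,0,0,0,-1],
    [0,0.5,0,0,0,0,-1],
    [0,0.3,0,0,0,0,-1],
    [0,0,0,0,0,0,-1],
    [0,0,0,0,0,0,-1],
    [0,0,0,0,0,0,-1],
    [0,0,0,0,0,0,-1],
    [0,0,0,0,0,0,-1],
    [0,0,0,0,0,0,-1],
  ],
)

```text
clock: 20.9
position: [383.8, 361.6, 153.3]
tool_rot: [-0.035, 1.582, 0.019]
contact_force: [0.9, -0.2, 0.5]
width: 92.0
```

```bash
python3 - <<'E'
from h import *
st()
im=vision.grab_frame("top")[:,:,::-1]
cv2.imwrite("pics/t13c.png",cv2.resize(im[100:300,170:450],None,fx=2.8,fy=2.8,interpolation=cv2.INTER_CUBIC))
im=vision.grab_frame("scene")[:,:,::-1]
cv2.imwrite("pics/s13.png",im)
E
```

```text
t 20.9 p [383.8 361.6 153.3] F [ 0.9 -0.2  0.5] w 92.0 q [0.75 0.26 1.87 0.   1.03 0.72]
axes x,y,z cols
 [[-0.011 -0.034  0.999]
 [-0.011  0.999  0.034]
 [-1.    -0.01  -0.012]]
```

View pics/t13c.png

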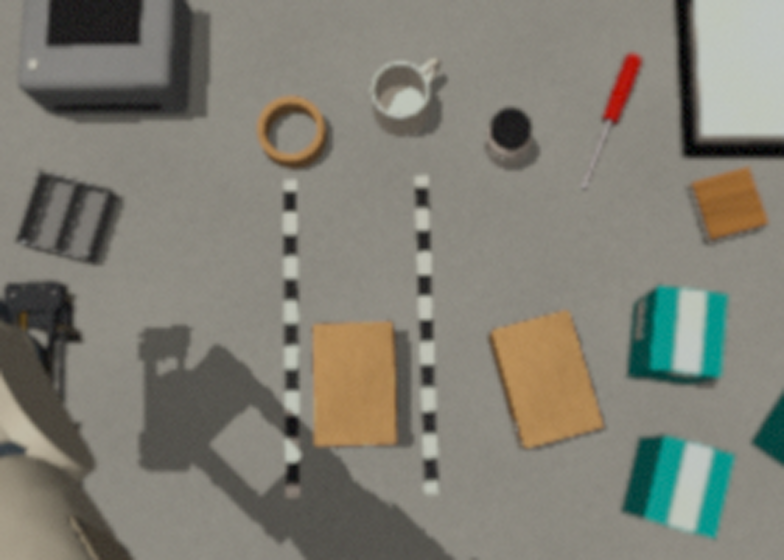

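View pics/s13.png

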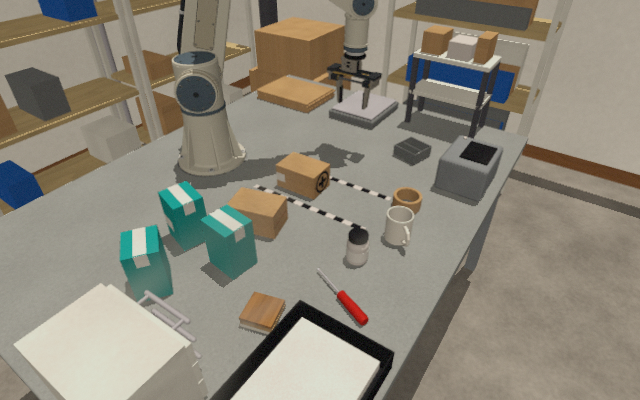

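In the top crop the stamped carton (313–396, 322–445) lies between the tapes at x≈291 and x≈427. The plain carton lies outside at (547,380), and the other things look unmoved. I'll do a last number check and hand in.

```bash
python3 - <<'E'
from h import *
C=cal("top"); f=lambda p:np.array(p)/2.8+[170,100]-0.32
ok=True
for nm,c in (("stamped",[(313,323),(392,322),(396,444),(315,445)]),("plain",[(490,333),(571,311),(605,428),(524,447)])):
    P=plane(C,f(c),85); m=P.mean(0); d=(P[0]+P[1]-P[2]-P[3])/2
    ly=(m[1]-45)*np.cos(.031)-(m[0]-462)*np.sin(.031); print(nm,m.round(),"lane x",(m[0]-462).round(),"lane y",ly.round(1),"yaw rel lane",(np.arctan2(d[1],d[0])-.031).round(3),np.linalg.norm(np.roll(P,-1,0)-P,axis=1).round())
    if nm=="stamped": ok=abs(ly)<25
for nm,c,z in (("jar",(511,129),90),("mug",(400,90),85),("roll",(291,131),45),("tray",(70,218),45),("samples",(730,203),32)): print(nm,plane(C,f([c]),z)[0].round())
if ok: print(bot.hand_in())
E
```

```text
stamped [391.  45.  85.] lane x -71.0 lane y 1.7 yaw rel lane 0.004 [ 98. 149.  98. 149.]
plain [ 395. -192.   85.] lane x -67.0 lane y -234.9 yaw rel lane 0.236 [104. 148. 101. 144.]
jar [ 712. -152.   90.]
mug [767. -11.  85.]
roll [725. 134.  45.]
tray [608. 422.  45.]
samples [ 629. -443.   32.]
the job is handed in; nothing more can be done
None
```

I tipped both cartons over towards the robot. The left carton had the stamp (ring and cross), so I pushed it, still lying, into the lane with open fingers from its left side. I then backed the arm off and handed the job in at about 21 s.

**Last checks, from the top camera:**
- **Stamped carton:** its middle is about 2 mm from the lane's centre line and 71 mm from the lane's middle along it. It is within about 0.01 rad of square with the tapes.
- **Plain carton:** it lies on its side about 235 mm from the centre line.
- **Other things:** by eye, none of them has moved, and the arm was clear of everything.

**What disagreed:** the first tipping attempt passed over the left carton without touching it. In the pictures the fingertips ended about 18 mm behind the TCP instead of 11 mm ahead of it. I lowered the pushes to match what the pictures showed, and they then worked, with measured forces of about 3 N or less.

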